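Feed a vial tray past the spring gate

ROBOT

A 6-joint arm with a two-finger parallel gripper is mounted at the origin on the work surface. World frame = base frame: x ahead of the robot, y to its left, z up, the work surface at z = 0. Lengths are in m, angles in rad, forces in N, time in s.
With the tool pointing down it reaches from about 0.325 to 0.9 m from the base axis. Payload 6.1 kg.
Tool frame: the origin (TCP) lies on the front face of the gripper's body, between the roots of the fingers; the fingertips stand 70 mm ahead of it and the grasp point (between the pads) lies 51 mm ahead of it (pinch_z is the distance from the TCP to the grasp point, in m); z points along the fingers, y is the line along which they close (so a half turn about z gives the same grasp; the last joint's range is limited). The gripper opens to 87 mm and grips with 3 to 60 N. Pads are 19 mm wide; open, the fingers measure 117 mm over their backs; the gripper's body (75 mm by 190 mm) begins 51 mm behind the grasp point.
Start: joints at [-1.411, 0.22, 1.526, -0, 1.395, -0.126], TCP at [0.176, -0.6, 0.292] pointing down, gripper open.
Joint ranges: [-2.98, 2.98], [-0.91, 2.08], [0.09, 2.57], [-1.24, 4.39], [0.2, 2.65], [-2.68, 2.68]. Speed limits (rad/s): [2.57, 2.57, 3.01, 3.14, 3.14, 3.14].

INTERFACE

Orientations are given as a rotation vector (axis times angle).
In Python, from rig import get_obs, camera, sign_off, silhouettes, mark_of, pinch_z gives the robot as it stands.
- The arm moves only by the shell command python3 -m crank 'ROWS' [OPENING] [FORCE]. ROWS is text: rows parted by semicolons, each of 4 numbers parted by spaces: the shift along the tool's x, y, z in m, then the turn about the tool's z in degrees. A call has exactly 8 rows; each row is the pose to reach, as a shift and turn from the pose commanded when the call began, along the tool's axes at that moment; what a row does not reach only later rows make up. A row lasts 1/8 s, in which the tool goes at most 62.5 mm and 10.7 degrees, less where a joint would pass 70% of its speed; a pose out of reach is approached as far as the arm can. A call with a gripper value outside its range is refused whole. OPENING is the opening, from 0 (shut) to 1 (fully open), set as the call begins (- or left out, the last holds). The fingers move at their own pace and stop on an object; FORCE is the grip in N (left out, the last holds). Time passes only in rows, so rows that repeat a pose let the fingers close, or fill a call up. It gives the time, the measured TCP pose, the force, the opening and the grip force at its end, in the units of the state.
- get_obs(): the state, without advancing time (a new reading comes with each control period).
- camera(name): name is "scene" or "top" or "wrist"; returns a dict with "image" (480x640x3 uint8, red, green, blue), "K" (3x3 intrinsics, pixels), "xyz" and "orientation" of the camera in the world. Camera axes: x right, y down, z forward; pixel columns grow to the right and rows downward; lengths in m; the calibration is good to about 2 mm. A picture is of the moment at which its call begins. There is no depth.
- sign_off(): hands the job in; it is judged then, once.
Trained networks look in a picture, given as the dict that the camera call returned (one of the last four; its "shot" number tells which), for a name from the list of things; names that differ only in an ending like _2 or _b are one class to them, and where a whole thing is asked for, a point or a joint stands for the part that bears it (a point fixed in the world has none). Each returns a list of dicts, best first, with "score" (0 to 1); they miss things now and then, are a little off and sometimes report something else, mostly with a low value. They report only what shows in the picture. A call takes as long as a camera call. They do not tell look-alikes from the thing itself.
- silhouettes(target, picture): "region" (480x640 bool, what is visible of it) and "point" ([column, row] in pixels, amid what is visible of it).
- mark_of(target, picture): "point" ([column, row] in pixels: a listed point, or the origin of a listed thing).
The state is a dict: "time_s": time; "q": joint angles; "qvel": joint speeds; "joint_efforts": joint torques, N m; "eef_pos": TCP position; "orientation": TCP orientation; "ft_force": force on the tool from outside, world axes, zero at the start; "wrist_torque": the same for the moment, N m; "finger_gap": finger opening in m; "grip_force": force on a finger pad.
Only numpy, scipy, OpenCV 4.12 (cv2) and the standard library are available. Lean on these libraries where they do the work, as an engineer would, in place of code of your own. Each camera call takes 0.05 s, during which the arm holds its last target. There are 200 camera calls.

TASK

Press the red bar down with one fingertip to swing the spring gate up and keep it held there, while another fingertip of the same hand pushes the blue vial tray by its rear plate along the chute, under the gate, until it is fully home against the end stop; then let the gate swing shut behind the vials. Nothing is gripped or lifted, the gate must never touch the tray, and everything else on the bench stays where it is.

Things in the scene. Friction and masses are not known exactly. Their poses are not given: they have to be found in the camera images.
- chute: Fixed aluminium chute into a white analyser box (130 mm tall). Origin: on the bench, under the middle of the gate; x axis = push direction towards the analyser, y across, z up. Floor top 8 mm above the bench; 54 mm wide inside (y -27 to 27 mm); walls 5 mm thick, tops 34 mm above the bench; open end at x = -285 mm, grey end stop at x = 97 mm.
- shaft (a point): Point on the gate's hinge shaft in the gate's plane: an 8 mm steel rod along the chute, outside its wall, at chute y = -42 mm, axis 50 mm above the bench, from chute x = -280 to 18 mm. Its two bearing posts (62 mm tall, 10 x 20 mm) stand at chute x = -277 and 14 mm. A spread hand pointing down can straddle shaft and wall, one finger in the chute, one over the bar.
- gate (a joint): Gate angle about the shaft, rad: 0 shut, grows as the press bar goes down, stop at 1.25; a spring shuts it when let go (3 to 6 N at the bar). Shut, the yellow-black panel (chute x -3 to 3 mm) spans the chute 44 to 68 mm above the bench: it blocks the vial block, but is clear above the tray's low stem. At 1.0 rad or more it clears the vials.
- press_bar (a point): Middle of the red press bar, on its axis: 12 mm round rod parallel to the chute, beyond the shaft, from chute x = -265 to -55 mm (this point -160). It swings with the gate, 34 mm from the shaft axis. Gate shut: chute y = -68 mm, axis 72 mm above the bench. At 1.12 rad: y = -73, axis 36 mm, top 42 mm. At the stop (1.25): y = -71, axis 32 mm, top 38 mm.
- tray: Loose blue vial tray, 0.2 to 0.42 kg, in the chute. Origin: centre of the vial block's underside; x = push direction. Block 84 x 50 mm (x -42 to 42), vial caps up to 54 mm; behind it a stem (20 wide, 16 high), then an upright push plate 50 wide, 6 thick, 56 high, rear face at x = -123 mm. Home against the end stop its origin is at chute x = 55 mm, the block 10 mm past the gate panel.
- tray_push (a point): Middle of the rear face of the tray's push plate, 44 mm above the tray's underside (52 mm above the bench). Push on the plate anywhere across its width, along the chute. With the tray home this point is at chute x = -68 mm.
- screwdriver: loose screwdriver lying on the bench between the chute and the robot; bystander
- vial: small loose amber vial, 24 mm across, 45 mm tall, standing between chute and robot; bystander
- tape: loose roll of yellow tape, 96 mm across, 24 mm high, lying beyond the chute; bystander
- meter: loose yellow hand meter, 75 x 150 x 34 mm, to the robot's right; bystander
- wash_bottle: loose white bottle with red cap, 68 mm across, 170 mm tall, to the robot's right; bystander
- beaker: loose green beaker, 70 mm across, 90 mm tall, to the robot's left; bystander
There are look-alikes about, which are no part of the job. Leave any pink look-alike of the tray alone.

How it is judged:
On the way, in this order (a step that is already met when the one before it is completed fails the run):
1. a finger holds the gate up by its bar while the tray is still before it (value of joint gate above 0.9 rad and contact force between the fingers and gate above 0.5 N and x of tray in the frame of chute below -0.045 m), for 0.2 s.
2. the tray is half-way under the gate, pushed, with the gate still held up by a finger (value of joint gate above 0.9 rad and contact force between the fingers and gate above 0.5 N and contact force between the fingers and tray above 0.2 N and x of tray in the frame of chute between -0.015 and 0.035 m), for 0.05 s.
At the end, for the whole second after the job is handed in: The tray lies flat and at rest in the chute within 6 mm of the end stop, wholly past the gate with its vials, and the gate has swung shut (below 0.06 rad) (x of tray in the frame of chute between 0.049 and 0.06 m and value of joint gate below 0.06 rad and z of tray in the frame of chute below 0.012 m and angle between tray's own z axis and vertical below 0.08 rad and linear speed of tray below 0.01 m/s); the robot touches nothing.
It fails at once if the gate touches the tray (over 1 N): pushed against the shut gate, or gate let down on it (contact force between gate and tray above 1 N).
It fails at once if the tray is lifted more than 10 mm or tipped (z of tray in the frame of chute above 0.018 m or angle between tray's own z axis and vertical above 0.25 rad).
It fails at once if a bystander is moved more than 20 mm (distance of any of screwdriver, vial, tape, meter, wash_bottle, beaker from where it was at the start of the episode above 0.02 m).
It also fails if it takes over 40 s, if anything falls off the work surface, if the arm or the gripper's body presses on something with over 40 N, if the wrist force passes 120 N, or if a joint passes its speed limit or range.

## Working session

There is one attempt and no reset: what is moved stays moved. The work goes in short steps, Python scripts to look and compute and a shell command to move; the robot and the scene stay as the last step left them, time stands still between calls to the robot, and variables do not carry over. Pictures are saved under pics/ and viewed, at most 10 in all, crops included, and the job is handed in when it is done.

```bash
mkdir -p pics; ls; cat > h.py <<'E'
import numpy as np, cv2
from scipy.spatial.transform import Rotation as R
from rig import *
def ray(p,uv):
    d=np.linalg.inv(p["K"])@[uv[0],uv[1],1.]
    o=np.array(p["orientation"]); Rm=R.from_rotvec(o).as_matrix() if o.size==3 else o
    return np.array(p["xyz"]),Rm@d
def at(p,uv,z):
    c,d=ray(p,uv); return c+d*(z-c[2])/d[2]
def save(p,n): cv2.imwrite("pics/"+n+".png",p["image"][:,:,::-1])
E
python3 - <<'E'
from h import *
np.set_printoptions(precision=4,suppress=True)
o=get_obs();print(o)
for n in("top","scene"):
    p=camera(n);save(p,n+"1");print(n,p["xyz"],p["orientation"])
    for t,z in(("chute",0),("shaft",.05),("press_bar",.072),("tray",.008),("tray_push",.052)):
        for m in mark_of(t,p)[:3]: print(t,m["score"],np.array(m["point"]),at(p,m["point"],z))
E
```

```text
pics
{'time_s': 0.0, 'q': array([-1.4111,  0.2213,  1.5276,  0.    ,  1.3947, -0.1261]), 'qvel': array([-0.0012,  0.0008, -0.0008, -0.0006, -0.0028, -0.0005]), 'joint_efforts': array([  0.0002, -49.4606, -38.7382,   0.07  ,   0.0574,  -0.0001]), 'eef_pos': array([ 0.1761, -0.5992,  0.2911]), 'orientation': array([-3.1077, -0.4471,  0.    ]), 'ft_force': array([0.1412, 0.1128, 0.8506]), 'wrist_torque': array([ 0.0156, -0.0075,  0.0177]), 'grip_force': 0.0, 'finger_gap': 0.08690258734199476}
top [0.4223 0.0374 1.2037] [-2.1389  2.1856 -0.1743]
chute 0.96 [278.6 280.7] [0.4859 0.1047 0.    ]
shaft 0.72 [276.3 263.1] [0.5237 0.1067 0.05  ]
press_bar 0.56 [343.8 240. ] [ 0.5711 -0.0484  0.072 ]
tray 0.7 [363.3 187.6] [ 0.7075 -0.1047  0.008 ]
tray 0.57 [310.5 278.4] [0.4892 0.0286 0.008 ]
tray_push 0.97 [368.8 265.9] [ 0.5125 -0.1057  0.052 ]
tray_push 0.66 [271.6 264.5] [0.5205 0.1174 0.052 ]
tray_push 0.62 [317.9 164.4] [0.7549 0.0059 0.052 ]
scene [ 0.8206 -0.5189  0.8476] [-2.4125 -0.6265  0.2058]
chute 0.65 [317.3 215.6] [0.4817 0.0968 0.    ]
chute 0.52 [372.7 127.7] [0.4627 0.4327 0.    ]
shaft 0.84 [336.3 201.4] [0.5183 0.1159 0.05  ]
press_bar 0.82 [326.7 260. ] [ 0.5805 -0.0439  0.072 ]
tray 0.78 [369.5 330.5] [ 0.708 -0.107  0.008]
tray 0.67 [399.2 242.4] [0.675  0.1118 0.008 ]
tray 0.64 [303.9 237.7] [0.4898 0.0225 0.008 ]
tray_push 0.97 [423.3 282.2] [0.7607 0.0135 0.052 ]
tray_push 0.63 [238.3 415.1] [ 0.5939 -0.3649  0.052 ]
tray_push 0.58 [280.  270.9] [ 0.5072 -0.0987  0.052 ]
```

View pics/top1.png

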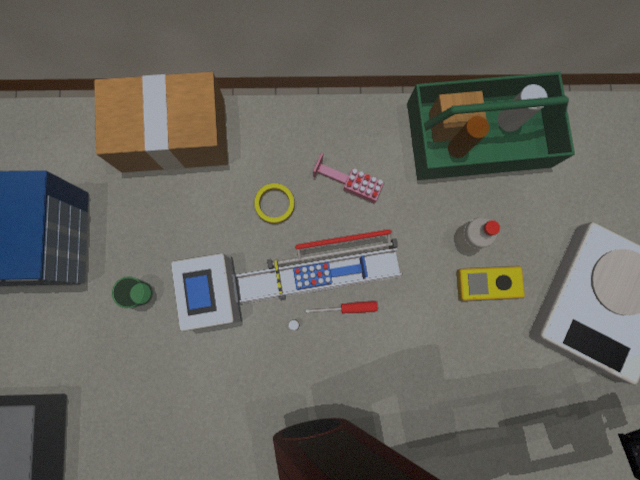

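View pics/scene1.png

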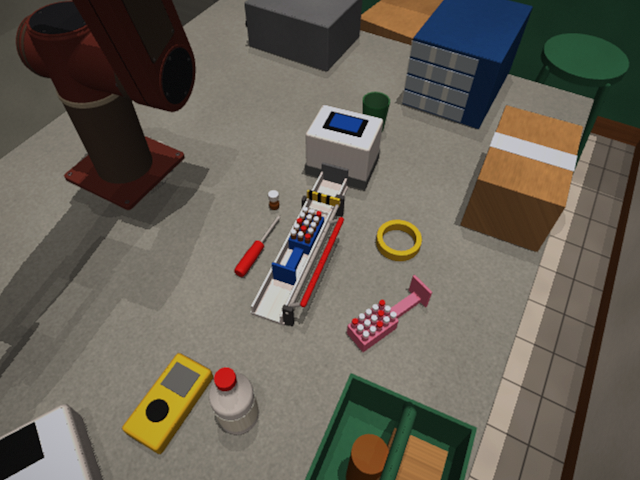

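```bash
cat >> h.py <<'E'
def frame(a,org): 
    return np.array([[np.cos(a),-np.sin(a)],[np.sin(a),np.cos(a)]]),np.array(org)
E
python3 - <<'E'
from h import *
np.set_printoptions(precision=4,suppress=True)
from scipy.optimize import least_squares
T={}
for n in("top","scene"):
    p=camera(n)
    s=silhouettes("press_bar",p)
    # red bar ends: red pixels near projected bar mid
    im=cv2.cvtColor(p["image"],cv2.COLOR_RGB2HSV)
    m=((im[...,0]<8)|(im[...,0]>172))&(im[...,1]>150)&(im[...,2]>90)
    k,l,st,c=cv2.connectedComponentsWithStats(m.astype(np.uint8))
    for i in range(1,k):
        if st[i,4]>100:
            v,u=np.nonzero(l==i); P=np.c_[u,v].astype(float); q=P-P.mean(0); w=np.linalg.svd(q,full_matrices=False)[2][0]; t=q@w
            e0=P.mean(0)+w*t.min(); e1=P.mean(0)+w*t.max()
            L=at(p,e0,.073)[:2]-at(p,e1,.073)[:2]
            print(n,st[i],at(p,e0,.073)[:2],at(p,e1,.073)[:2],np.linalg.norm(L),np.degrees(np.arctan2(L[1],L[0])))
    for t,z in(("wash_bottle",0),("vial",0)):
        for r in mark_of(t,p)[:1]: print(t,r["score"],at(p,r["point"],z))
    for t,z in(("gate",.068),("tray",.04)):
        for r in silhouettes(t,p)[:3]: print(t,r["score"],r["point"],at(p,r["point"],z))
    # blue plate: top edge
    m=(im[...,0]>100)&(im[...,0]<125)&(im[...,1]>120)
    k,l,st,c=cv2.connectedComponentsWithStats(m.astype(np.uint8))
    for i in range(1,k):
        if 80<st[i,4]<3000: print("blue",st[i],c[i])
print(R.from_rotvec(get_obs()["orientation"]).as_matrix())
E
```

```text
top [485 221  15  14 161] [ 0.5961 -0.3733] [ 0.5907 -0.4057] 0.032834561069487234 80.41513954132104
top [296 230  95  19 407] [ 0.5894 -0.1545] [0.5583 0.0606] 0.2173441665084683 -81.7548661152319
top [341 302  37  11 338] [ 0.4212 -0.118 ] [ 0.4176 -0.0378] 0.08024573995203164 -87.45563783219272
wash_bottle 0.7 [ 0.5693 -0.3474  0.    ]
gate 0.66 [333.7, 240.1] [ 0.5719 -0.0256  0.068 ]
tray 0.92 [354.5, 181.3] [ 0.7155 -0.0805  0.04  ]
tray 0.86 [320.7, 274.5] [0.4959 0.0051 0.04  ]
blue [327 264  35  14 264] [344.7652 270.2727]
blue [185 275  26  35 703] [197.7454 291.8834]
blue [295 278  37  11  94] [309.9043 283.7234]
scene [ 65 169  20  13 108] [-0.0315 -0.1268] [ 0.0078 -0.1094] 0.04290161584201871 -156.0709124169635
scene [300 217  44  90 568] [0.5569 0.0654] [ 0.5892 -0.1546] 0.22234480258948147 98.36877873217712
scene [235 241  29  35 420] [ 0.4455 -0.07  ] [ 0.4482 -0.1532] 0.0832938730220683 91.83946301904665
scene [214 367  22  24 367] [ 0.5425 -0.3476] [ 0.5491 -0.314 ] 0.03420511098599551 -101.10235255427786
wash_bottle 0.64 [ 0.5885 -0.3494  0.    ]
vial 0.75 [0.3763 0.0806 0.    ]
gate 0.64 [316.7, 249.0] [ 0.5495 -0.028   0.068 ]
gate 0.62 [299.7, 243.9] [ 0.5139 -0.0337  0.068 ]
gate 0.54 [274.3, 198.7] [0.4058 0.0434 0.068 ]
tray 0.95 [298.9, 242.2] [ 0.4993 -0.0133  0.04  ]
tray 0.57 [379.6, 317.4] [ 0.7172 -0.0896  0.04  ]
blue [329 113  35  20 450] [345.6356 122.6289]
blue [272 217  52  68 908] [294.2137 257.2599]
[[ 0.9594  0.2819 -0.    ]
 [ 0.2819 -0.9594 -0.    ]
 [-0.      0.     -1.    ]]
```

```bash
python3 -m crank '0.04 -0.03 0 -8;0.09 -0.065 0 -17;0.14 -0.1 0 -26;0.19 -0.137 0 -35;0.24 -0.173 0 -44;0.29 -0.209 0 -53;0.34 -0.245 0 -61;0.38 -0.274 0 -68' 0.72
python3 - <<'E'
from h import *
o=get_obs();M=R.from_rotvec(o["orientation"]).as_matrix();print(o["eef_pos"],o["q"],M,o["finger_gap"])
print(M.T@(np.array([.5495,-.1179,.20])-o["eef_pos"]),np.degrees(np.arctan2(M[1,0],M[0,0])))
E
```

```text
time_s: 2.2
eef_pos: [0.4647, -0.2276, 0.2926]
orientation: [2.322, 2.115, 0.001]
ft_force: [1.1, -0.6, 0.3]
finger_gap: 0.0625
grip_force: 0.0
[ 0.4647012  -0.22757991  0.29260927] [-6.08009324e-01 -3.93923430e-02  1.80381692e+00  2.19749628e-04
  1.37625295e+00 -5.15006603e-01] [[ 9.29110224e-02  9.95674032e-01  8.74285652e-04]
 [ 9.95674381e-01 -9.29107514e-02 -3.45787728e-04]
 [-2.63061325e-04  9.02631316e-04 -9.99999558e-01]] 0.062481003037480776
[0.11710859 0.07415793 0.09264544] 84.668901434462
```

```bash
python3 -m crank '0.03 0.02 0.01 -4;0.06 0.04 0.03 -8;0.09 0.06 0.05 -12;0.117 0.074 0.07 -13.6;0.117 0.074 0.085 -13.6;0.117 0.074 0.093 -13.6;0.117 0.074 0.093 -13.6;0.117 0.074 0.093 -13.6'
python3 - <<'E'
from h import *
o=get_obs();M=R.from_rotvec(o["orientation"]).as_matrix();print(o["eef_pos"],o["finger_gap"],np.degrees(np.arctan2(M[1,0],M[0,0])))
def toC(w):
    A,O=frame(np.radians(98.3),[.4831,.1028]); return A.T@(np.array(w)[:2]-O)
print(toC(o["eef_pos"]))
p=camera("wrist");save(p,"w1")
for t,z in(("press_bar",.072),("tray_push",.052),("tray",.008),("shaft",.05)):
    for m in mark_of(t,p)[:2]: print(t,m["score"],m["point"],toC(at(p,m["point"],z)))
q=camera("scene");save({"image":cv2.resize(q["image"][150:390,150:470],(640,480))},"s2")
E
```

```text
time_s: 3.2
eef_pos: [0.5488, -0.1214, 0.2001]
orientation: [2.062, 2.368, 0.001]
ft_force: [-0.1, 0.1, 0.2]
finger_gap: 0.0624
grip_force: 0.0
[ 0.54879452 -0.1213689   0.2001402 ] 0.062445175689482185 97.89922788869819
[-0.23130432 -0.03264625]
press_bar 0.6 [379.5, 131.7] [-0.16002962 -0.06874046]
tray_push 0.81 [260.1, 202.8] [-0.20125338 -0.00182327]
tray 0.81 [529.2, 233.4] [-0.23376125 -0.19043244]
tray 0.66 [378.8, 130.9] [-0.16093364 -0.07850843]
```

View pics/w1.png

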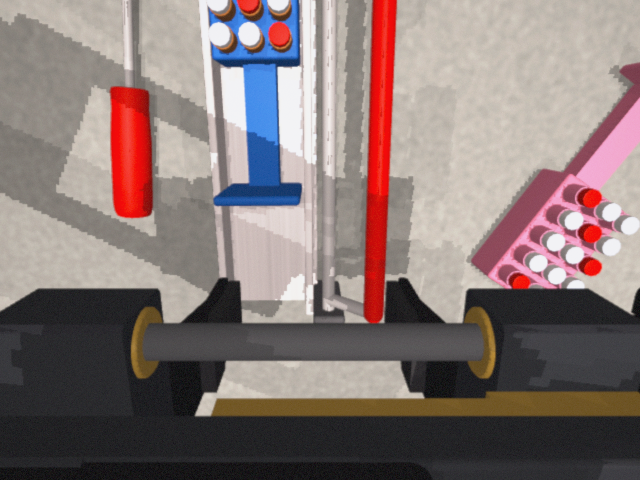

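View pics/s2.png

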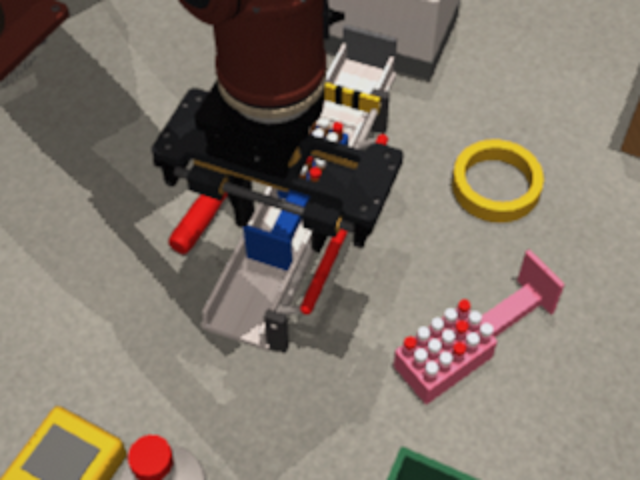

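```bash
python3 -m crank '0 0.001 0.02 -0.4;0 0.001 0.04 -0.4;0 0.001 0.055 -0.4;0 0.001 0.065 -0.4;0 0.001 0.075 -0.4;0 0.001 0.083 -0.4;0 0.001 0.089 -0.4;0 0.001 0.089 -0.4'
python3 - <<'E'
from h import *
o=get_obs();M=R.from_rotvec(o["orientation"]).as_matrix();print(o["eef_pos"],o["ft_force"],np.degrees(np.arctan2(M[1,0],M[0,0])))
p=camera("wrist");save(p,"w2")
q=camera("scene");save({"image":cv2.resize(q["image"][150:390,200:400],(500,600))},"s3")
E
```

```text
time_s: 4.5
eef_pos: [0.5493, -0.1204, 0.1097]
orientation: [-2.053, -2.377, 0.001]
ft_force: [-0.7, -0.5, 6.3]
finger_gap: 0.0627
grip_force: 2.9
[ 0.54934434 -0.12044527  0.1096785 ] [-0.73685085 -0.50856838  6.27527028] 98.37731134497837
```

View pics/s3.png

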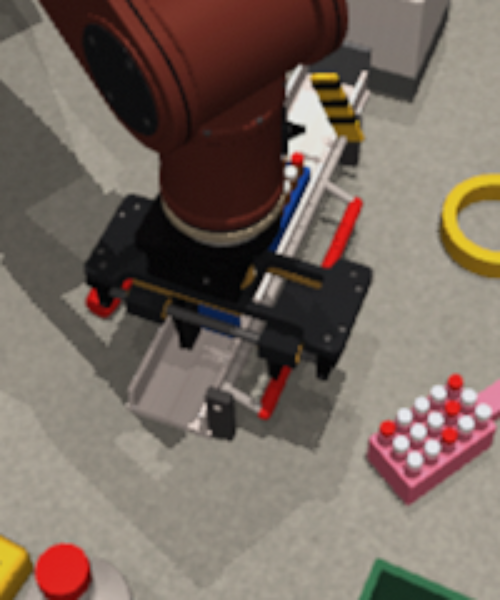

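View pics/w2.png

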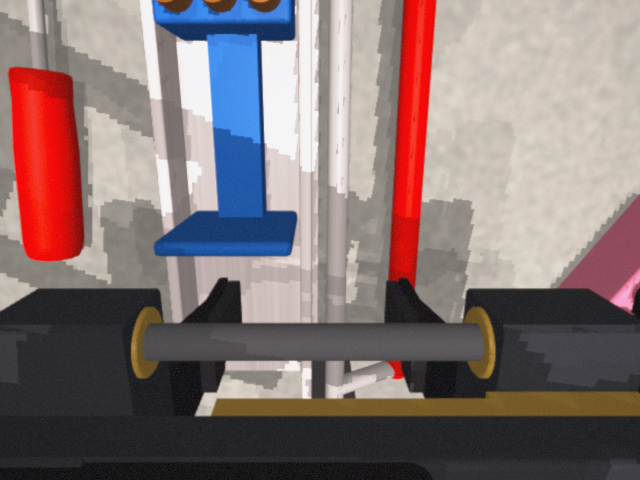

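```bash
python3 -m crank '0.007 0 0 0;0.014 0 0 0;0.02 0 0 0;0.026 0 0 0;0.033 0 0 0;0.04 0 0 0;0.047 0 0 0;0.055 0 0 0'
python3 - <<'E'
from h import *
o=get_obs();print(o["eef_pos"],o["ft_force"])
A,O=frame(np.radians(98.3),[.4831,.1028]); print(A.T@(o["eef_pos"][:2]-O))
p=camera("wrist");save(p,"w3")
E
```

```text
time_s: 5.6
eef_pos: [0.5421, -0.0666, 0.1107]
orientation: [2.052, 2.376, -0.001]
ft_force: [-1.5, -5.7, 6.9]
finger_gap: 0.0629
grip_force: 4.1
[ 0.54205664 -0.06655659  0.1107167 ] [-1.46914365 -5.68046925  6.94198613]
[-0.17609347 -0.03389144]
```

View pics/w3.png

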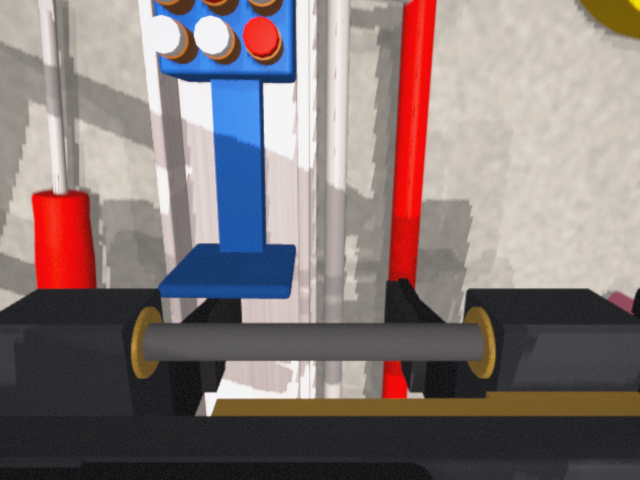

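```bash
python3 -m crank '0.008 0 0.001 0;0.016 0 0.001 0;0.024 0 0.001 0;0.032 0 0.001 0;0.04 0 0.001 0;0.048 0 0.001 0;0.056 0 0.001 0;0.064 0 0.001 0'
python3 - <<'E'
from h import *
o=get_obs();print(o["eef_pos"],o["ft_force"])
A,O=frame(np.radians(98.3),[.4831,.1028]); print(A.T@(o["eef_pos"][:2]-O))
E
```

```text
time_s: 6.65
eef_pos: [0.533, -0.0036, 0.1101]
orientation: [2.051, 2.376, -0.001]
ft_force: [0.1, -7.2, 8.3]
finger_gap: 0.0627
grip_force: 4.4
[ 0.53296017 -0.00361992  0.11005611] [ 0.146754   -7.21882398  8.33855946]
[-0.11250288 -0.03397555]
```

```bash
python3 -m crank '0.006 0 0 0;0.012 0 0 0;0.018 0 0 0;0.023 0 0 0;0.027 0 0 0;0.029 0 0 0;0.031 0 0 0;0.033 0 0 0'; python3 -m crank '0.0005 0 0 0;0.001 0 0 0;0.0015 0 0 0;0.002 0 0 0;0.002 0 0 0;0.002 0 0 0;0.002 0 0 0;0.002 0 0 0'
python3 - <<'E'
from h import *
o=get_obs();print(o["eef_pos"],o["ft_force"])
A,O=frame(np.radians(98.3),[.4831,.1028]); print(A.T@(o["eef_pos"][:2]-O))
E
```

```text
time_s: 7.65
eef_pos: [0.5283, 0.0284, 0.11]
orientation: [2.049, 2.376, -0.003]
ft_force: [0.7, -14.7, 6.9]
finger_gap: 0.0626
grip_force: 8.2
time_s: 8.65
eef_pos: [0.5284, 0.0287, 0.1103]
orientation: [2.048, 2.374, -0.005]
ft_force: [-0.0, -16.6, 8.3]
finger_gap: 0.0624
grip_force: 10.0
[0.52843166 0.02867565 0.11026229] [ -0.03401473 -16.56755145   8.28161023]
[-0.07989187 -0.03415654]
```

```bash
python3 -m crank '0.001 0 0 0;0.002 0 0 0;0.003 0 0 0;0.004 0 0 0;0.005 0 0 0;0.006 0 0 0;0.006 0 0 0;0.006 0 0 0'
python3 - <<'E'
from h import *
o=get_obs();print(o["eef_pos"],o["ft_force"])
A,O=frame(np.radians(98.3),[.4831,.1028]); print(A.T@(o["eef_pos"][:2]-O))
p=camera("top")
save({"image":cv2.resize(p["image"][230:320,160:400],(800,300),interpolation=cv2.INTER_CUBIC)},"t4")
for m in mark_of("tray",p)[:3]: print(m["score"],A.T@(at(p,m["point"],.008)[:2]-O))
E
```

```text
time_s: 9.65
eef_pos: [0.529, 0.03, 0.1114]
orientation: [2.039, 2.371, -0.013]
ft_force: [1.2, -37.2, 8.6]
finger_gap: 0.0626
grip_force: 20.9
[0.52903991 0.02999865 0.11143618] [  1.21084948 -37.19758282   8.5585334 ]
[-0.07867053 -0.0349494 ]
0.97 [-0.23158033 -0.19916443]
0.58 [0.05145654 0.00475285]
```

View pics/t4.png

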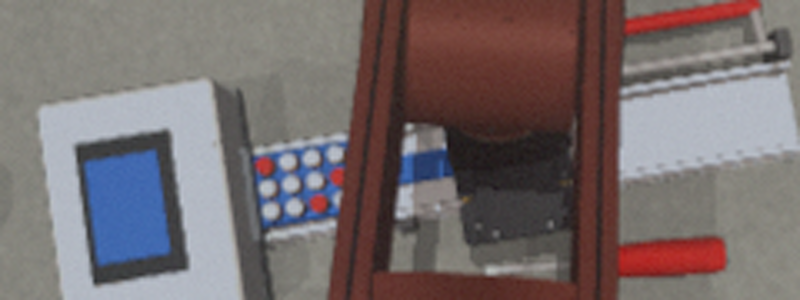

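```bash
python3 -m crank '-0.005 0 0 0;-0.01 0 0 0;-0.015 0 0 0;-0.02 0 0 0;-0.025 0 0 0;-0.025 0 -0.005 0;-0.025 0 -0.012 0;-0.025 0 -0.02 0'; python3 -m crank '0 0 -0.01 0;0 0 -0.02 0;0 0 -0.03 0;0 0 -0.05 0;0 0 -0.08 0;-0.03 0 -0.11 0;-0.08 0 -0.13 0;-0.12 0 -0.13 0'
python3 -m crank '-0.05 0 0 0;-0.1 0 0 0;-0.15 0 0 0;-0.2 0 0 0;-0.2 0 0 0;-0.2 0 0 0;-0.2 0 0 0;-0.2 0 0 0'
python3 - <<'E'
from h import *
o=get_obs();print(o["eef_pos"],o["ft_force"])
A,O=frame(np.radians(98.3),[.4831,.1028])
p=camera("top")
save({"image":cv2.resize(p["image"][170:350,160:400],(800,600),interpolation=cv2.INTER_CUBIC)},"t5")
for t,z in(("tray",.008),("tray_push",.052),("press_bar",.072)):
  for m in mark_of(t,p)[:3]: print(t,m["score"],A.T@(at(p,m["point"],z)[:2]-O))
E
```

```text
time_s: 10.75
eef_pos: [0.5289, 0.0134, 0.1292]
orientation: [-2.051, -2.376, 0.003]
ft_force: [-4.3, -0.7, 2.7]
finger_gap: 0.0627
grip_force: 2.7
time_s: 11.75
eef_pos: [0.549, -0.1072, 0.2625]
orientation: [2.049, 2.374, 0.003]
ft_force: [0.2, 0.5, -0.2]
finger_gap: 0.0624
grip_force: 0.0
time_s: 12.75
eef_pos: [0.5768, -0.3021, 0.2596]
orientation: [2.051, 2.379, 0.0]
ft_force: [-0.2, 0.1, -0.5]
finger_gap: 0.0626
grip_force: 0.0
[ 0.57680743 -0.30213852  0.25955776] [-0.156565    0.0894852  -0.50358256]
tray 0.78 [-0.23002235 -0.19056394]
tray 0.76 [ 0.05450006 -0.00029584]
tray_push 0.96 [-0.13531773 -0.26033559]
tray_push 0.94 [-0.06800671 -0.00248943]
press_bar 0.74 [-0.16050288 -0.06280526]
press_bar 0.33 [-0.0206411  -0.17810486]
```

View pics/t5.png

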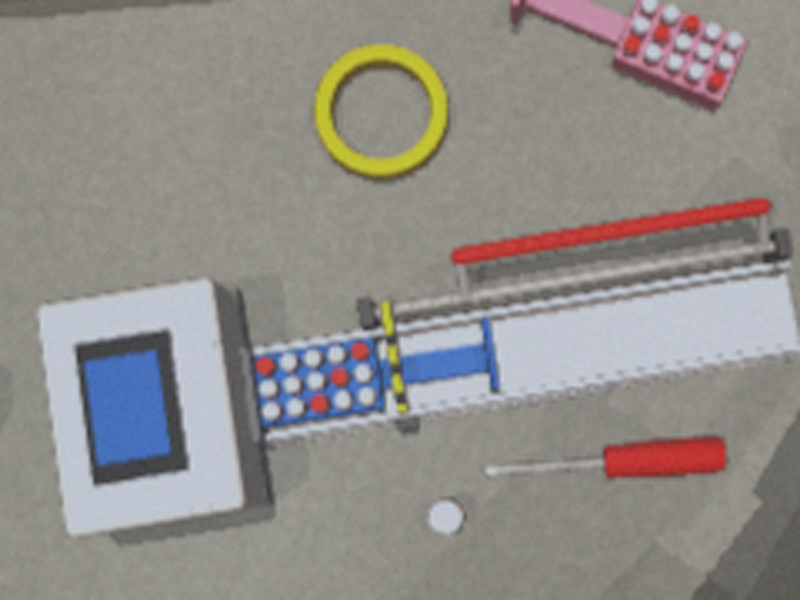

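The picture shows the tray home, with its block against the stop at about (255,400). The gate is shut across the stem at about (395,355), and the bystanders are where they were.

```bash
python3 -c "
from rig import sign_off
print(sign_off())"
```

```text
the job is handed in; nothing more can be done
None
```

The job is handed in, though the judge gave no result: the last picture, taken with the arm clear, shows the tray home against the end stop (origin at chute x of about 54 mm), the gate shut behind the vials, and the tape, screwdriver and vial where they were.

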